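Ready a key-tag marking nest: seat the tags, snap the mask plate down

TASK

Get the black tag nest ready for marking: push every blue key tag fully home in its pocket, then pick the aluminium mask plate up by its red handle, lower it gently over the nest's two locating pins (either way round fits) and press both of its ends down until both spring catches have snapped over it and it lies flush. Leave everything else on the desk where it is.

Things in the scene. Friction and masses are not known exactly. Their poses are not given: they have to be found in the camera images.
- nest: Fixed marking nest: aluminium foot plate 112 (x) x 232 (y) x 8 mm under a black block 98 x 196 mm, top face 28 mm above the desk. Origin: centre of its underside, z up, y its long side. Four pockets at y = +52, +22, -22, -52 mm each hold a blue key tag lying along x. Four round corner rests (28, 82 mm off centre) carry the mask plate. A spring catch stands at the middle of each short end.
- pin_a (a point): Tip of the locating pin at nest (x, y) = (+28, +82) mm, 58.5 mm above the desk. Steel, 8 mm diameter up to 50 mm above the desk, then a tapered nose (3 mm at the tip). An equal second pin stands at (-28, -82) mm.
- nest_seat (a point): Point on the nest's centre line, 31 mm above the desk, axes as the nest: where the centre of the mask plate's underside lies when the plate is flush.
- tag1 (a joint): How far blue tag 1 stands above its home position (m): 0 = fully home (within 1.5 mm counts), up to 0.0065. The tag (58 x 26 x 8 mm) is held snugly by its pocket, slides straight up and down, stays where it is left and takes about 5 N to push.
- tag2 (a joint): How far blue tag 2 stands above its home position (m): 0 = fully home (within 1.5 mm counts), up to 0.0065. The tag (58 x 26 x 8 mm) is held snugly by its pocket, slides straight up and down, stays where it is left and takes about 5 N to push.
- tag3 (a joint): How far blue tag 3 stands above its home position (m): 0 = fully home (within 1.5 mm counts), up to 0.0065. The tag (58 x 26 x 8 mm) is held snugly by its pocket, slides straight up and down, stays where it is left and takes about 5 N to push.
- tag4 (a joint): How far blue tag 4 stands above its home position (m): 0 = fully home (within 1.5 mm counts), up to 0.0065. The tag (58 x 26 x 8 mm) is held snugly by its pocket, slides straight up and down, stays where it is left and takes about 5 N to push.
- tag1_top (a point): Centre of the top face of blue tag 1 (26 mm wide along the nest's y, 58 mm long along its x; pocket at nest y = +52 mm). Home: 29 mm above the desk, 1 mm above the block.
- tag2_top (a point): Centre of the top face of blue tag 2 (26 mm wide along the nest's y, 58 mm long along its x; pocket at nest y = +22 mm). Home: 29 mm above the desk, 1 mm above the block.
- tag3_top (a point): Centre of the top face of blue tag 3 (26 mm wide along the nest's y, 58 mm long along its x; pocket at nest y = -22 mm). Home: 29 mm above the desk, 1 mm above the block.
- tag4_top (a point): Centre of the top face of blue tag 4 (26 mm wide along the nest's y, 58 mm long along its x; pocket at nest y = -52 mm). Home: 29 mm above the desk, 1 mm above the block.
- catch_left (a joint): Spring catch at the nest's +y end (rad): 0 = upright, about 0.1 when pushed outward by the plate's edge, springs back to 0 over the plate's top once it is flush. A bent steel leaf 26 mm wide with a sloped lead-in, 50 mm tall. Snapping one end in takes about 10 N.
- catch_right (a joint): The same catch at the nest's -y end (rad).
- mask_plate: Loose aluminium mask plate 80 (x) x 196 (y) x 5 mm, 0.25 kg, flat on the desk at first, handle up. Origin: centre of its underside, z up, y its long side. Four windows 40 x 18 mm over the tags; 9.6 mm holes at (+28, +82) and (-28, -82) mm for the pins; the same after a half turn. Laid over the pins it stops on the catches' lead-ins, about 12 mm too high, until pressed down.
- press_a (a point): Flat place to press on the plate's top face, at plate (x, y) = (0, +80) mm, 36 mm above the desk when flush. Beside it, up to 23 mm above the plate: a pin 28 mm away along x, a catch 16 mm outward along y.
- press_b (a point): The same at the other end, (0, -80) mm.
- plate_grip (a point): Centre of the plate's red bridge handle, 38 mm above the plate's underside. The bar runs along the plate's x: 74 mm long, 12 mm wide (along the plate's y), 13 mm high, on two posts at its ends.
- oil_bottle: Amber oil bottle with a red spout, 43 mm wide, 128 mm tall, standing; origin at the centre of its foot. Leave it.
- insert_tin: Round tin, white with a blue lid, 66 x 33 mm; origin at the centre of its underside. Leave it.
- tape_measure: Yellow tape measure 31 x 73 x 58 mm; origin under its centre. Leave it.
- peg_block: Beech block with four steel pegs, 45 x 120 x 60 mm; origin under its centre. Leave it.
- bench_brush: Wooden hand brush with black bristles, 26 x 175 x 38 mm, lying along the left edge; origin under its middle. Leave it.
- screwdriver: Yellow-handled screwdriver 193 mm long, 22 mm thick, lying between nest and plate along its y; origin under its middle. Leave it.

How it is judged:
By the outcome, as a careful person would: the job done as asked, in the order asked, and still so for the second after the job is handed in, with the robot touching nothing.
It also fails if it takes over 67 s, if anything falls off the work surface, if the arm or the gripper's body presses on something with over 40 N, if the wrist force passes 120 N, or if a joint passes its speed limit or range.

ROBOT

A 6-joint arm with a two-finger parallel gripper is mounted at the origin on the work surface; the furniture and walls round the work are solid. World frame = base frame: x ahead of the robot, y to its left, z up, the work surface at z = 0. Lengths are in mm, angles in rad, forces in N, time in s.
With the tool pointing down it reaches from about 425 to 950 mm from the base axis. Payload 3.5 kg.
Tool frame: the origin (TCP) lies on the centre line of the jaws, within the pads' length; the fingertips stand 8 mm ahead of it and the grasp point (between the pads) lies 11 mm behind it; z points along the fingers, y is the line along which they close (so a half turn about z gives the same grasp; the last joint's range is limited). The gripper opens to 85 mm and grips with 20 to 120 N. Pads are 22 mm wide; open, the fingers measure 114 mm over their backs; the gripper's body (76 mm by 85 mm) begins 54 mm behind the grasp point. The pads swing forward as they close: fully open they stand 13 mm farther back than shut.
Start: joints at [-1.477, 0.286, 1.577, -0, 1.279, -0.15], TCP at [162.965, -655.018, 239.325] pointing down, gripper open.
Joint ranges: [-2.77, 2.77], [-0.9, 2.22], [0.21, 2.48], [-1.53, 4.67], [0.24, 2.81], [-2.84, 2.84]. Speed limits (rad/s): [2.79, 2.79, 3.14, 3.14, 3.14, 3.14].

INTERFACE

Orientations are given as a unit quaternion [w, x, y, z].
In Python, from plant import * gives the robot as it stands. The module is installed in compiled form; this text tells all that it offers.
- The arm moves only by the tool move_arm, never from a script. Its argument "deltas" is a list that holds one entry, the list of rows, each a list of 4 numbers: the shift along the world's x, y, z in m, then the turn about the world's z in degrees. In form: [[[tx, ty, tz, twist], ...]]. A call has 1 to 20 rows; each row shifts and turns the commanded pose from where the row before left it; what a row does not reach is not made up. A row lasts 1/10 s, in which the tool goes at most 50 mm and 8.59 degrees, less where a joint would pass 70% of its speed; a pose out of reach is approached as far as the arm can. A call is refused whole if a number of a shift passes 0.05 or a number of a turn 8.59, either way. A call with a gripper value outside its range is refused whole. "hand" is the closure, from -1 (fully open) to 1 (shut), set as the call begins (left out, the last holds). The fingers move at their own pace and stop on an object; "grip_force" is the grip in N (left out, the last holds). Time passes only in rows, so rows that do not move let the fingers close. It gives the time, the measured TCP pose, the force, the opening and the grip force at its end, in the units of the state.
- observe(): the state, without advancing time (a new reading comes with each control period).
- get_image(name): name is "side" or "top"; returns a dict with "img" (400x640x3 uint8, red, green, blue), "intrinsics" (3x3 intrinsics, pixels), "extrinsics" (4x4, takes a point from camera to world coordinates). Camera axes: x right, y down, z forward; pixel columns grow to the right and rows downward; lengths in mm; the calibration is good to about 2 mm. A picture is of the moment at which its call begins. There is no depth.
- hand_in(): hands the job in; it is judged then, once.
Trained networks look in a picture, given as the dict that the camera call returned (one of the last four; its "shot" number tells which), for a name from the list of things; names that differ only in an ending like _2 or _b are one class to them, and where a whole thing is asked for, a point or a joint stands for the part that bears it (a point fixed in the world has none). Each returns a list of dicts, best first, with "confidence" (0 to 1); they miss things now and then, are a little off and sometimes report something else, mostly with a low value. They report only what shows in the picture. A call takes as long as a camera call.
- trace(query, picture): "mask" (400x640 bool, what is visible of it) and "rect" ([centre column, centre row, width, height] in pixels, round what is visible of it).
- mark_of(query, picture): "xy" ([column, row] in pixels: a listed point, or the origin of a listed thing).
The state is a dict: "clock": time; "joint_pos": joint angles; "qvel": joint speeds; "tau": joint torques, N m; "tool_pos": TCP position; "eef_rot": TCP orientation; "wrist_force": force on the tool from outside, world axes, zero at the start; "wrist_torque": the same for the moment, N m; "width": opening from 0.0 (shut) to 1.0 (fully open); "gripper_force": force on a finger pad.
Only numpy, scipy, OpenCV 4.12 (cv2) and the standard library are available. Lean on these libraries where they do the work, as an engineer would, in place of code of your own. Each camera call takes 0.05 s, during which the arm holds its last target. There are 200 camera calls.

## Working session

There is one attempt and no reset: what is moved stays moved. The work goes in short steps, Python scripts to look and compute and a tool call to move; the robot and the scene stay as the last step left them, time stands still between calls to the robot, and variables do not carry over. Pictures are saved under pics/ and viewed, at most 10 in all, crops included, and the job is handed in when it is done.

Besides the shell and the picture viewer there is one more tool, called after "Request:" as name([rows], argument=value, ...), one row to a line, values as JSON. move_arm: Moves the arm, as the interface text tells. Its arguments: {"type":"object","properties":{"deltas":{"type":"array"},"hand":{"type":"number"},"grip_force":{"type":"number"}},"required":["deltas"]}

```bash
mkdir -p pics
cat > h.py <<'E'
from plant import *
import numpy as np, cv2
def ray(p,uv):
    K=np.array(p["intrinsics"]);E=np.array(p["extrinsics"])
    d=E[:3,:3]@np.linalg.inv(K)@np.array([uv[0],uv[1],1.]);return E[:3,3],d
def atz(p,uv,z):
    o,d=ray(p,uv);return (o+d*(z-o[2])/d[2]).round(1)
def proj(p,X):
    K=np.array(p["intrinsics"]);E=np.array(p["extrinsics"])
    c=E[:3,:3].T@(np.array(X)-E[:3,3]);u=K@c;return (u[:2]/u[2]).round(1)
def tri(ps,uvs):
    A=np.zeros((3,3));b=np.zeros(3)
    for p,uv in zip(ps,uvs):
        o,d=ray(p,uv);d=d/np.linalg.norm(d);M=np.eye(3)-np.outer(d,d);A+=M;b+=M@o
    return np.linalg.solve(A,b).round(1)
def save(p,n,box=None,s=1):
    im=p["img"][:,:,::-1]
    if box: im=im[box[1]:box[3],box[0]:box[2]]
    cv2.imwrite("pics/"+n,cv2.resize(im,None,fx=s,fy=s,interpolation=cv2.INTER_CUBIC))
E
python3 - <<'E'
from h import *
t=get_image("top");s=get_image("side")
save(t,"t0.png");save(s,"s0.png")
for p in(t,s): print(np.array(p["extrinsics"]).round(3).tolist(),np.array(p["intrinsics"])[0,0])
H=dict(nest=0,pin_a=58.5,nest_seat=31,tag1_top=32,tag2_top=32,tag3_top=32,tag4_top=32,mask_plate=0,press_a=5,press_b=5,plate_grip=38)
for q,z in H.items():
    m=[mark_of(q,p) for p in(t,s)]
    print(q,[[(np.round(a["xy"],1).tolist(),round(a["confidence"],2),atz(p,a["xy"],z).tolist()) for a in x[:4]] for x,p in zip(m,(t,s))])
    if m[0] and m[1]: print("   tri",tri((t,s),(m[0][0]["xy"],m[1][0]["xy"])))
print(observe())
E
```

```text
[[0.005, -0.981, 0.192, 351.874], [-1.0, -0.008, -0.012, 104.539], [0.014, -0.192, -0.981, 1190.423], [0.0, 0.0, 0.0, 1.0]] 432.9111569817701
[[0.997, -0.029, 0.07, 508.313], [-0.075, -0.434, 0.898, -1064.187], [0.004, -0.901, -0.434, 626.208], [0.0, 0.0, 0.0, 1.0]] 422.89179699796665
nest [[([275.9, 222.3], 0.89, [519.3, 206.3, 0.0])], []]
pin_a [[([245.5, 202.1], 0.68, [564.6, 283.2, 58.5]), ([202.6, 218.0], 0.57, [521.1, 394.3, 58.5]), ([423.1, 194.9], 0.28, [588.0, -190.8, 58.5]), ([401.2, 210.0], 0.18, [546.5, -130.7, 58.5])], [([304.1, 175.6], 0.76, [546.7, 276.8, 58.5])]]
   tri [555.6 282.5  58. ]
nest_seat [[([272.2, 223.8], 0.61, [510.8, 213.5, 31.0])], [([299.4, 175.1], 0.65, [531.8, 347.4, 31.0]), ([296.3, 193.2], 0.58, [517.8, 195.2, 31.0])]]
   tri [516.4 208.9  87.3]
tag1_top [[([256.4, 218.1], 0.46, [525.8, 256.4, 32.0]), ([233.3, 153.8], 0.33, [705.7, 326.3, 32.0])], [([288.8, 223.5], 0.69, [492.8, -7.6, 32.0])]]
   tri [ 518.2  272.3 -118.8]
tag2_top [[([265.3, 217.8], 0.63, [526.8, 232.4, 32.0])], [([293.0, 188.4], 0.47, [507.5, 231.6, 32.0])]]
   tri [516.9 231.3 
[... 1028 characters left out ...]
array([-1.47700505e+00,  2.86283658e-01,  1.57670534e+00,  1.86937984e-05,
        1.27861629e+00, -1.49999897e-01]), 'qvel': array([-4.45382211e-04,  7.52672439e-04,  8.49669209e-04, -1.56802405e-03,
        1.32082924e-04,  3.93799005e-05]), 'tau': array([ 1.75185272e-05, -4.05964959e+01, -2.92939013e+01, -2.49251279e-04,
        5.12412644e-04,  4.61834176e-06]), 'tool_pos': array([ 162.96499531, -655.01238034,  239.33287641]), 'eef_rot': array([-6.06397352e-06,  9.92580255e-01,  1.21591274e-01,  9.12474861e-06]), 'wrist_force': array([ 0.30871912,  0.13130902, -0.3495793 ]), 'wrist_torque': array([ 0.01149201, -0.01105546,  0.06956363]), 'gripper_force': 0.0, 'width': 0.9970409848876602}
```

Run:
```python
import cv2
a=cv2.imread("pics/t0.png")[130:300,170:490];b=cv2.imread("pics/s0.png")[130:300,200:400]
cv2.imwrite("pics/c0.png",cv2.resize(a,(800,425),interpolation=2))
cv2.imwrite("pics/c1.png",cv2.resize(b,(700,595),interpolation=2))
```

```text
(no output)
```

View pics/c0.png

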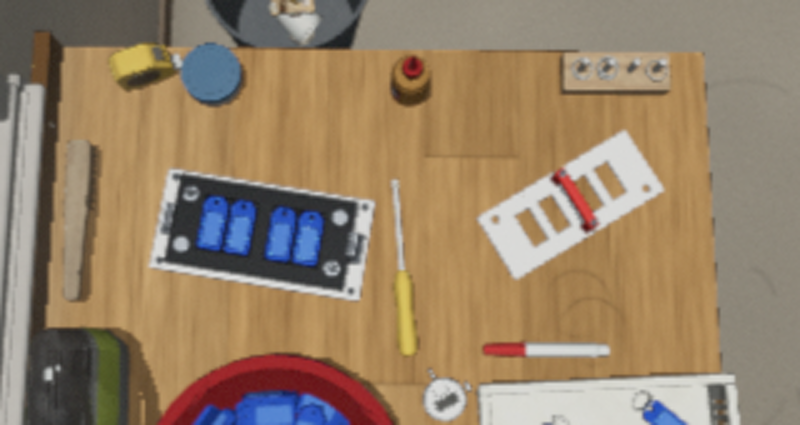

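View pics/c1.png

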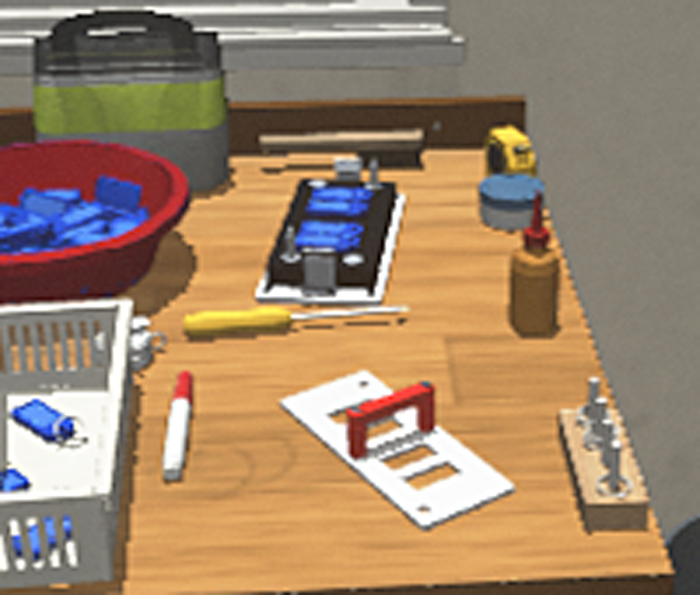

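Top crop: the nest is at about (262,235), with long pins at (190,192) and (332,268). The plate is centred near (572,203) with its handle across it, and the screwdriver lies between them near (402,270). The side crop agrees, and the tags' heights differ. Next I'll fit the outlines for accurate poses.

```bash
cat >> h.py <<'E'
def rect(p,mask,z):
    c=max(cv2.findContours(mask.astype(np.uint8),cv2.RETR_EXTERNAL,cv2.CHAIN_APPROX_NONE)[0],key=len)[:,0,:]
    w=np.array([atz(p,u,z)[:2] for u in c],np.float32)
    (cx,cy),(a,b),_=r=cv2.minAreaRect(w); q=cv2.boxPoints(r)
    e=max((q[1]-q[0],q[2]-q[1]),key=np.linalg.norm)
    return np.round([cx,cy,a,b,np.degrees(np.arctan2(e[1],e[0]))%180],1)
E
python3 - <<'E'
from h import *
t=get_image("top");s=get_image("side")
for p,n in((t,"top"),(s,"side")):
  for q,z in(("nest",8),("mask_plate",5),("tag1",31)):
    for r in trace(q,p)[:5]:
        print(n,q,round(r["confidence"],2),np.round(r["rect"]),rect(p,r["mask"],z))
E=None
for th in (80,81):
  a=np.radians(th);y=np.array([np.cos(a),np.sin(a)]);x=np.array([y[1],-y[0]])
  for c in((519.3,206.3),):
    for P in((28,82,58.5),(-28,-82,58.5)):
      X=list(np.array(c)+P[0]*x+P[1]*y)+[P[2]];print(th,P,proj(t,X),proj(s,X))
E
```

```text
top nest 0.81 [276. 225.  91.  51.] [516.  207.8 235.4 117.6  80.9]
top mask_plate 0.9 [398. 214.  70.  58.] [ 552.6 -133.    82.4  197.8  120.8]
top tag1 0.74 [282. 223.  17.  24.] [513.2 185.9  29.6  54.5   0. ]
top tag1 0.71 [267. 222.  14.  18.] [519.5 230.2  28.6  54.1 170.1]
top tag1 0.71 [275. 223.  88.  53.] [512.7 206.5 233.6 116.8  78.9]
top tag1 0.68 [256. 220.  12.  22.] [523.4 259.6  28.   56.2 173.9]
top tag1 0.58 [298. 224.  10.  16.] [507.6 157.   25.8  56.9 171.6]
side nest 0.86 [294. 197.  44.  43.] [518.2 239.2 327.8 114.1  81.2]
side mask_plate 0.59 [310. 258.  66.  43.] [ 559.4 -133.7  111.6  200.   119.6]
side tag1 0.57 [293. 195.  14.   6.] [508.6 182.1  15.2  49.2 176.2]
side tag1 0.54 [297. 190.  21.   8.] [515.7 224.6  40.   57.3 176.3]
side tag1 0.53 [300. 187.  21.   6.] [523.3 260.7  33.5  51.8 176.6]
side tag1 0.44 [294. 200.  18.   4.] [506.2 149.2  36.2  51.9 176.2]
80 (28, 82, 58.5) [245.8 203.4] [308.2 174.9]
80 (-28, -82, 58.5) [302.7 235.2] [283.5 194.5]
81 (28, 82, 58.5) [245.5 203.9] [307.8 174.8]
81 (-28, -82, 58.5) [302.9 234.7] [283.9 194.6]
```

```bash
cat >> h.py <<'E'
from scipy.optimize import minimize
from scipy.ndimage import map_coordinates, gaussian_filter
def box(w,h,z,cx=0,cy=0):
    k=[(-w/2,-h/2),(w/2,-h/2),(w/2,h/2),(-w/2,h/2)]
    return np.array([[cx+a[0]+(b[0]-a[0])*f,cy+a[1]+(b[1]-a[1])*f,z] for a,b in zip(k,k[1:]+k[:1]) for f in np.linspace(.03,.97,60)])
NEST=np.vstack([box(112,232,8),box(98,196,28)])
PLATE=np.vstack([box(80,196,5)]+[box(40,18,5,0,y) for y in(52,22,-22,-52)])
def fit(ps,M,x0):
    G=[]
    for p in ps:
        g=gaussian_filter(cv2.cvtColor(p["img"],cv2.COLOR_RGB2GRAY).astype(float),.7);gy,gx=np.gradient(g);G.append(np.minimum(np.hypot(gx,gy),40))
    def f(v):
        a=np.radians(v[2]);W=M.copy();W[:,0]=v[0]+M[:,0]*np.sin(a)+M[:,1]*np.cos(a);W[:,1]=v[1]-M[:,0]*np.cos(a)+M[:,1]*np.sin(a)
        if len(v)>3: W[:,2]+=v[3]
        s=0
        for p,g in zip(ps,G):
            E=np.array(p["extrinsics"]);c=(W-E[:3,3])@E[:3,:3];u=c@np.array(p["intrinsics"]).T
            s-=map_coordinates(g,[u[:,1]/u[:,2],u[:,0]/u[:,2]],order=1).mean()
        return s
    best=min((minimize(f,np.array(x0)+np.r_[d,np.zeros(len(x0)-2)],method="Nelder-Mead",options=dict(initial_simplex=None,xatol=.02,fatol=1e-3)) for d in[(i,j) for i in(-4,0,4) for j in(-4,0,4)]),key=lambda r:r.fun)
    return best.x.round(2),round(best.fun,2)
E
python3 - <<'E'
from h import *
t=get_image("top");s=get_image("side")
for n,M,x0 in(("nest",NEST,[517,207,80.5]),("plate",PLATE,[551,-133,120.8])):
    for l in((t,),(s,),(t,s)): print(n,len(l),fit(l,M,x0))
E
```

```text
nest 1 (array([514.37, 209.22,  81.33]), np.float64(-27.36))
nest 1 (array([517.29, 218.21,  81.59]), np.float64(-30.68))
nest 2 (array([515.34, 209.08,  81.33]), np.float64(-56.92))
plate 1 (array([ 552.87, -132.95,  121.03]), np.float64(-25.87))
plate 1 (array([ 550.92, -135.46,  121.15]), np.float64(-33.74))
plate 2 (array([ 551.97, -133.97,  120.7 ]), np.float64(-57.34))
```

Request:
move_arm([
  [[0.032,0.026,0,0],[0.032,0.026,0,0],[0.032,0.026,0,0],[0.032,0.026,0,0],[0.032,0.026,0,0],[0.032,0.026,0,0],[0.032,0.026,0,0],[0.032,0.026,0,0],[0.032,0.026,0,0],[0.032,0.026,0,0],[0.002,0.033,0,8.4],[0.002,0.033,0,8.4],[0.002,0.033,0,8.4],[0.002,0.033,0,8.4],[0.002,0.033,0,8.4],[0.002,0.033,0,8.4],[0.002,0.033,0,8.4],[0.002,0.033,0,8.4],[0.002,0.033,0,0],[0.002,0.033,0,0]],
], hand=1, grip_force=40)

```text
clock: 3.7
tool_pos: [502.9, -63.7, 239.6]
eef_rot: [0.0, 0.759, 0.651, 0.0]
wrist_force: [1.1, -0.0, -0.3]
width: -0.001
gripper_force: 0.0
```

Request:
move_arm([
  [[0.002,0.036,0,0],[0.002,0.036,0,0],[0.002,0.036,0,0],[0.002,0.036,0,0],[0.002,0.036,0,0],[0.002,0.036,0,0],[0.002,0.036,-0.02,0],[0.002,0.036,-0.03,0],[0.002,0.036,-0.04,0],[0.0023,0,-0.04,0],[0,0,-0.04,0],[0,0,-0.015,0],[0,0,0,0]],
])

```text
clock: 5.0
tool_pos: [521.2, 255.8, 54.6]
eef_rot: [-0.001, 0.759, 0.651, -0.003]
wrist_force: [0.5, 0.7, 0.3]
width: -0.001
gripper_force: 0.0
```

Run:
```python
from h import *
t=get_image("top");s=get_image("side");print(observe()["tool_pos"],observe()["wrist_force"])
a=cv2.resize(t["img"][180:260,220:330],(440,320),interpolation=2);b=cv2.resize(s["img"][130:230,250:340],(360,400),interpolation=2)
o=np.zeros((400,800,3),np.uint8);o[:320,:440]=a;o[:,440:]=b
cv2.imwrite("pics/c2.png",o[:,:,::-1])
```

```text
[524.38178171 256.55080838  58.80879998] [ 0.99524593 -0.59086162  0.08106503]
```

View pics/c2.png

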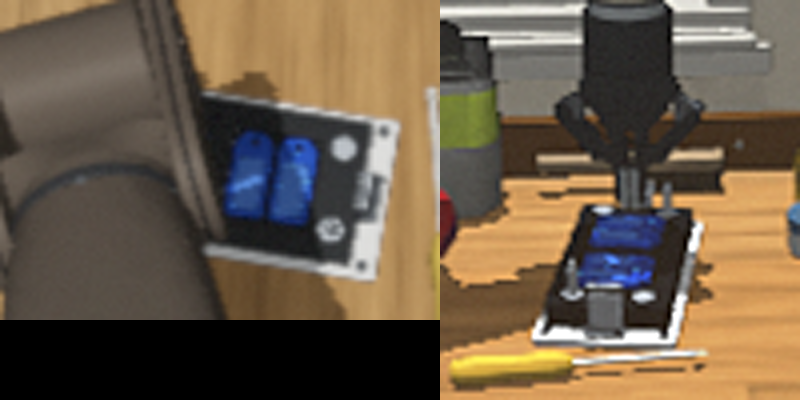

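The gripper is over tag 1, clear of the pin and catch. Pressing now.

Request:
move_arm([
  [[-0.001,0.003,-0.005,0],[0,0,-0.005,0],[0,0,-0.004,0],[0,0,-0.003,0],[0,0,-0.002,0],[0,0,0,0],[0,0,0,0]],
])

```text
clock: 5.8
tool_pos: [522.6, 259.6, 38.7]
eef_rot: [0.0, 0.759, 0.651, 0.001]
wrist_force: [-1.0, 0.2, 4.8]
width: 0.002
gripper_force: 2.1
```

Request:
move_arm([
  [[0,0,-0.001,0],[0,0,-0.001,0],[0,0,-0.0005,0],[0,0,0,0],[0,0,0,0]],
])

```text
clock: 6.3
tool_pos: [522.7, 259.6, 37.4]
eef_rot: [0.0, 0.759, 0.651, 0.0]
wrist_force: [-2.4, -0.7, 11.7]
width: 0.003
gripper_force: 5.6
```

Request:
move_arm([
  [[0,0,-0.001,0],[0,0,0,0],[0,0,0.01,0],[0,0,0.01,0],[-0.0025,-0.015,0,0],[-0.002,-0.0147,0,0],[0,0,0,0],[0,0,-0.007,0],[0,0,-0.005,0],[0,0,-0.003,0],[0,0,-0.002,0],[0,0,-0.001,0],[0,0,-0.001,0],[0,0,0,0],[0,0,0,0]],
])

```text
clock: 7.8
tool_pos: [517.6, 229.4, 37.3]
eef_rot: [0.0, 0.759, 0.651, -0.002]
wrist_force: [-6.1, -4.4, 13.4]
width: -0.001
gripper_force: 6.7
```

Request:
move_arm([
  [[0,0,-0.0005,0],[0,0,0,0],[0,0,0.01,0],[0,0,0.01,0],[-0.002,-0.015,0,0],[-0.002,-0.015,0,0],[-0.0021,-0.0125,0,0],[0,0,0,0],[0,0,-0.007,0],[0,0,-0.005,0],[0,0,-0.003,0],[0,0,-0.002,0],[0,0,-0.001,0],[0,0,-0.001,0],[0,0,-0.0005,0],[0,0,0,0],[0,0,0,0]],
])

```text
clock: 9.5
tool_pos: [511.1, 187.3, 37.4]
eef_rot: [-0.0, 0.759, 0.651, -0.001]
wrist_force: [-7.2, -2.0, 13.2]
width: 0.0
gripper_force: 6.7
```

Request:
move_arm([
  [[0,0,0,0],[0,0,0,0],[0,0,0.01,0],[0,0,0.01,0],[-0.002,-0.015,0,0],[-0.0025,-0.0147,0,0],[0,0,0,0],[0,0,-0.007,0],[0,0,-0.005,0],[0,0,-0.003,0],[0,0,-0.002,0],[0,0,-0.001,0],[0,0,-0.001,0],[0,0,-0.0005,0],[0,0,0,0],[0,0,0,0]],
])

```text
clock: 11.1
tool_pos: [506.8, 157.3, 37.4]
eef_rot: [-0.0, 0.759, 0.651, -0.001]
wrist_force: [-5.5, -3.6, 11.7]
width: 0.0
gripper_force: 5.8
```

Request:
move_arm([
  [[0,0,0.03,0],[0,0,0.045,0],[0.0045,-0.0291,0,-8.4],[0.0045,-0.0291,0,-8.4],[0.0045,-0.0291,0,-8.4],[0.0045,-0.0291,0,-8.4],[0.0045,-0.0291,0,-8.4],[0.0045,-0.0291,0,-8.5],[0.0045,-0.0291,0,0],[0.0045,-0.0291,0,0],[0.0045,-0.0291,0,0],[0.0045,-0.0291,0,0],[0,0,0,0],[0,0,0,0],[0,0,0,0]],
], hand=-0.3)

```text
clock: 12.6
tool_pos: [551.7, -132.4, 110.5]
eef_rot: [-0.001, 0.964, 0.265, -0.0]
wrist_force: [-0.3, -0.2, -0.6]
width: 0.646
gripper_force: 0.0
```

Run:
```python
from h import *
t=get_image("top");s=get_image("side");o=observe();print(o["tool_pos"],o["eef_rot"],o["width"])
print(fit((t,),NEST,[515.3,209,81.3]),fit((s,),NEST,[515.3,209,81.3]),fit((t,s),NEST,[515.3,209,81.3]))
a=cv2.resize(t["img"][160:260,225:450],(675,300),interpolation=2);b=cv2.resize(s["img"][160:280,230:400],(425,300),interpolation=2)
c=cv2.resize(s["img"][160:220,260:340],(375,281),interpolation=2)
im=np.zeros((600,800,3),np.uint8);im[:300,:675]=a;im[300:,:425]=b;im[300:581,425:]=c
cv2.imwrite("pics/c3.png",im[:,:,::-1])
```

```text
[ 551.79646323 -132.25223746  110.83941966] [-3.17851682e-04  9.64217940e-01  2.65110625e-01 -1.37644569e-04] 0.6506383956466194
(array([514.31, 209.28,  81.37]), np.float64(-27.76)) (array([516.59, 217.42,  81.96]), np.float64(-21.1)) (array([514.62, 209.23,  81.63]), np.float64(-48.04))
```

View pics/c3.png

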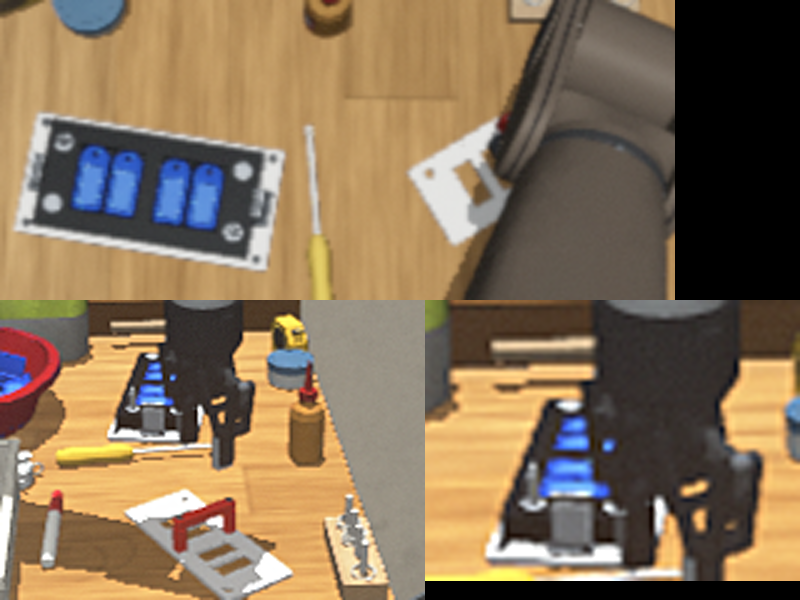

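The tags sit level and the open gripper straddles the handle. Descending to grasp.

Request:
move_arm([
  [[0,-0.0015,-0.03,0],[0,0,-0.03,0],[0,0,-0.015,0],[0,0,-0.0085,0],[0,0,0,0],[0,0,0,0]],
])

```text
clock: 13.3
tool_pos: [552.9, -135.2, 28.7]
eef_rot: [0.001, 0.964, 0.265, 0.001]
wrist_force: [0.9, -0.5, 0.9]
width: 0.649
gripper_force: 0.0
```

Request:
move_arm([
  [[0,0,0,0],[0,0,0,0],[0,0,0,0],[0,0,0,0],[0,0,0,0],[0,0,0,0],[0,0,0,0],[0,0,0,0]],
], hand=1, grip_force=60)

```text
clock: 14.1
tool_pos: [552.6, -135.1, 28.7]
eef_rot: [0.0, 0.964, 0.264, 0.0]
wrist_force: [-1.0, 1.2, 4.9]
width: 0.126
gripper_force: 60.6
```

Request:
move_arm([
  [[0,0,0.01,0],[0,0,0.03,0],[0,0,0.03,0],[0,0,0.03,0],[-0.003,0.0287,0,-7.9],[-0.003,0.0287,0,-7.9],[-0.003,0.0287,0,-7.9],[-0.003,0.0287,0,-7.9],[-0.003,0.0287,0,-7.8],[-0.003,0.0287,0,0],[-0.003,0.0287,0,0],[-0.003,0.0287,0,0],[-0.003,0.0287,0,0],[-0.003,0.0287,0,0],[-0.003,0.0287,0,0],[-0.003,0.0287,0,0],[0,0,0,0],[0,0,0,0],[0,0,0,0]],
])

```text
clock: 16.0
tool_pos: [515.8, 208.6, 127.3]
eef_rot: [0.0, 0.997, -0.076, -0.0]
wrist_force: [1.3, -0.0, -2.6]
width: 0.127
gripper_force: 59.4
```

Run:
```python
from h import *
t=get_image("top");s=get_image("side");o=observe();print(o["tool_pos"],o["eef_rot"],o["width"],o["wrist_force"])
z=o["tool_pos"][2]-28.7
for l in((t,),(s,),(t,s)): print(fit(l,PLATE+[0,0,z],[o["tool_pos"][0],o["tool_pos"][1],81.4]))
a=cv2.resize(t["img"][160:280,200:350],(400,320),interpolation=2);b=cv2.resize(s["img"][100:230,230:370],(400,371),interpolation=2)
im=np.zeros((371,800,3),np.uint8);im[:320,:400]=a;im[:,400:]=b
cv2.imwrite("pics/c4.png",im[:,:,::-1])
```

```text
[516.05901135 208.41537443 127.50963022] [ 1.75250479e-04  9.97048095e-01 -7.67791516e-02 -1.67408334e-04] 0.12881096388696808 [ 0.42373993  0.08554624 -2.13066463]
(array([504.33, 191.79,  88.39]), np.float64(-10.13))
(array([575.14, 201.87,  88.74]), np.float64(-25.74))
(array([575.16, 200.87,  83.1 ]), np.float64(-30.54))
```

View pics/c4.png

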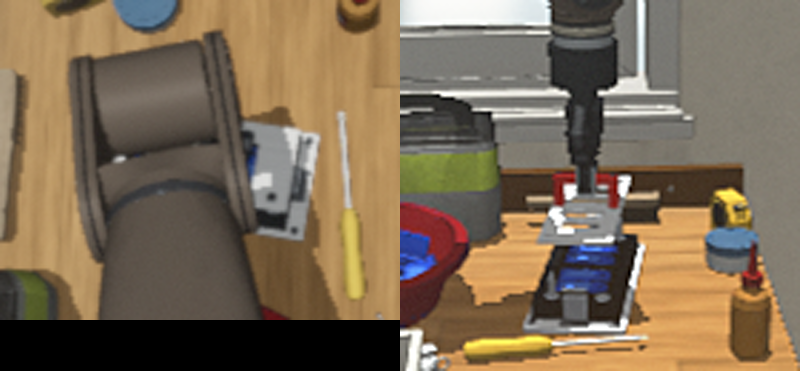

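The plate hangs level and square over the nest, with the jaws in the middle of its handle. Lowering in small steps and watching the forces.

Request:
move_arm([
  [[-0.0005,0.0003,-0.02,0.1],[0,0,-0.015,0],[0,0,-0.004,0],[0,0,-0.003,0],[0,0,-0.003,0],[0,0,-0.003,0],[0,0,0,0],[0,0,0,0]],
])

```text
clock: 16.9
tool_pos: [515.7, 209.6, 79.9]
eef_rot: [0.0, 0.997, -0.075, 0.0]
wrist_force: [-0.1, -1.1, -1.8]
width: 0.128
gripper_force: 59.4
```

Run:
```python
from h import *
t=get_image("top");s=get_image("side");o=observe();print(o["tool_pos"],o["wrist_force"],o["wrist_torque"])
a=cv2.resize(t["img"][180:260,220:320],(400,320),interpolation=2);b=cv2.resize(s["img"][150:220,260:330],(400,400),interpolation=2)
im=np.zeros((400,800,3),np.uint8);im[:320,:400]=a;im[:,400:]=b
cv2.imwrite("pics/c5.png",im[:,:,::-1])
```

```text
[515.60499091 209.6087978   79.8513755 ] [-0.47716975 -1.56842785 -2.03501867] [-0.25401751  0.01562885 -0.03495166]
```

View pics/c5.png

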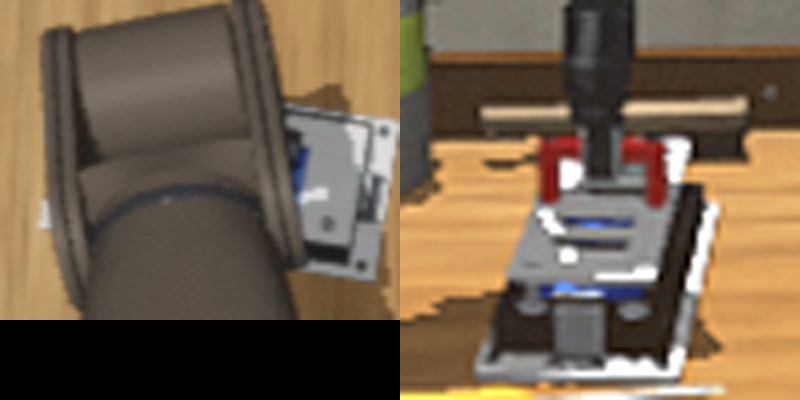

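The plate's underside is at about 51 mm with almost no side force, and the front pin's nose shows in its hole (top crop 328,222). Carrying on down to the catches at about 43 mm.

Request:
move_arm([
  [[0,0,-0.002,0],[0,0,-0.002,0],[0,0,-0.002,0],[0,0,-0.0015,0],[0,0,0,0],[0,0,0,0]],
])

```text
clock: 17.6
tool_pos: [515.4, 208.9, 72.3]
eef_rot: [0.001, 0.997, -0.075, -0.0]
wrist_force: [-2.1, -5.7, 1.5]
width: 0.129
gripper_force: 60.0
```

Request:
move_arm([
  [[0,-0.0005,-0.001,0],[0,0,0,0],[0,0,0,0]],
])

```text
clock: 17.9
tool_pos: [515.6, 208.7, 71.6]
eef_rot: [0.0, 0.997, -0.075, -0.0]
wrist_force: [-2.9, -5.1, 3.7]
width: 0.126
gripper_force: 60.3
```

Request:
move_arm([
  [[0,0,0,0],[0,0,0,0],[0,0,0,0],[0,0,0,0],[0,0,0,0],[0,0,0.02,0],[0,0,0.04,0],[0,0,0.02,0],[0,0,0,0]],
], hand=0)

```text
clock: 18.8
tool_pos: [518.1, 209.9, 155.4]
eef_rot: [-0.001, 0.997, -0.075, 0.004]
wrist_force: [0.4, 0.2, -0.5]
width: 0.502
gripper_force: 0.0
```

Run:
```python
from h import *
t=get_image("top");s=get_image("side");o=observe();print(o["tool_pos"],o["wrist_force"],o["width"])
for z in (43,47): print(z,fit((s,),PLATE+[0,0,z],[515.5,208.5,81.4]))
a=cv2.resize(t["img"][180:260,220:320],(400,320),interpolation=2);b=cv2.resize(s["img"][150:220,260:330],(400,400),interpolation=2)
im=np.zeros((400,800,3),np.uint8);im[:320,:400]=a;im[:,400:]=b
cv2.imwrite("pics/c6.png",im[:,:,::-1])
```

```text
[515.46796444 209.26854546 151.10892968] [-0.2182984  -0.21825187 -0.48655405] 0.5017098026973464
43 (array([495.65, 200.67,  89.66]), np.float64(-26.8))
47 (array([493.97, 221.85,  88.27]), np.float64(-25.12))
```

View pics/c6.png

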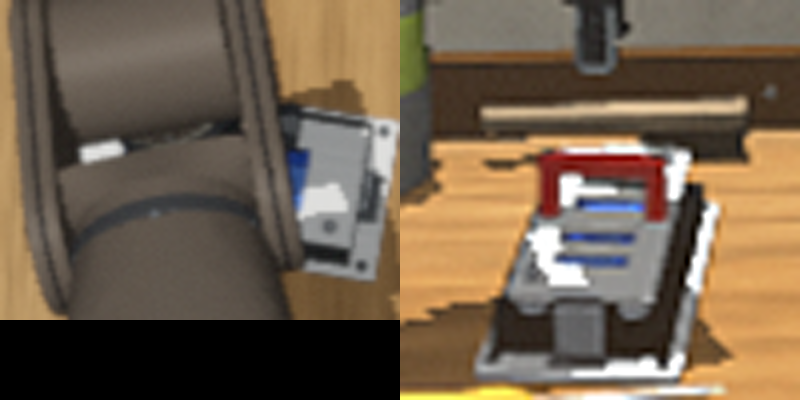

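The plate sits on both pins and catches, released. Now close the jaws, turn 90° and press, alternating between the ends.

Request:
move_arm([
  [[-0.002,-0.0132,-0.01,8.2],[-0.002,-0.0132,-0.005,8.2],[-0.002,-0.0132,0,8.2],[-0.002,-0.0132,0,8.2],[-0.002,-0.0132,0,8.2],[-0.002,-0.0132,0,8.2],[0,0,-0.01,8.2],[0,0,-0.01,8.2],[0,0,-0.015,8.2],[0,0,-0.015,8.2],[0,0,-0.015,8.2],[0,0,0,0],[0,0,0,0]],
], hand=1)

```text
clock: 20.2
tool_pos: [502.3, 129.9, 69.7]
eef_rot: [-0.001, 0.758, 0.652, -0.001]
wrist_force: [0.0, 0.0, 0.2]
width: 0.004
gripper_force: 0.0
```

Request:
move_arm([
  [[0.001,0,-0.006,0],[0,0,-0.005,0],[0,0,-0.003,0],[0,0,-0.003,0],[0,0,-0.003,0],[0,0,0,0]],
])

```text
clock: 20.8
tool_pos: [505.0, 130.1, 52.6]
eef_rot: [-0.0, 0.757, 0.653, -0.0]
wrist_force: [-2.8, -0.9, 8.3]
width: 0.001
gripper_force: 3.7
```

Request:
move_arm([
  [[0,0,0.03,0],[0,0,0.04,0],[0.004,0.0264,0,0],[0.004,0.0264,0,0],[0.004,0.0264,0,0],[0.004,0.0264,0,0],[0.004,0.0264,0,0],[0.003,0.026,0,0],[0,0,-0.03,0],[0,0,-0.025,0],[0,0,0,0],[0,0,-0.005,0],[0,0,-0.004,0],[0,0,-0.003,0],[0,0,-0.003,0],[0,0,-0.003,0],[0,0,0,0]],
])

```text
clock: 22.5
tool_pos: [529.4, 288.1, 52.1]
eef_rot: [0.001, 0.757, 0.653, 0.001]
wrist_force: [-4.4, -2.4, 11.9]
width: -0.001
gripper_force: 6.0
```

Request:
move_arm([
  [[0,0,-0.002,0],[0,0,-0.002,0],[0,0,-0.002,0],[0,0,-0.001,0],[0,0,0,0]],
])

```text
clock: 23.0
tool_pos: [529.2, 288.3, 44.4]
eef_rot: [0.001, 0.757, 0.653, 0.001]
wrist_force: [-2.9, -2.3, 10.9]
width: -0.001
gripper_force: 5.8
```

Request:
move_arm([
  [[0,0,-0.001,0],[0,0,-0.001,0],[0,0,0,0],[0,0,0,0]],
])

```text
clock: 23.4
tool_pos: [529.2, 288.3, 44.2]
eef_rot: [0.001, 0.757, 0.653, 0.001]
wrist_force: [-5.8, -4.7, 20.8]
width: -0.0
gripper_force: 10.0
```

Request:
move_arm([
  [[0,0,0.03,0],[0,0,0.04,0],[-0.0043,-0.0264,0,0],[-0.0043,-0.0264,0,0],[-0.0043,-0.0264,0,0],[-0.0043,-0.0264,0,0],[-0.0043,-0.0264,0,0],[-0.004,-0.0265,0,0],[0,0,-0.03,0],[0,0,-0.02,0],[0,0,0,0],[0,0,-0.005,0],[0,0,-0.004,0],[0,0,-0.003,0],[0,0,-0.003,0],[0,0,-0.002,0],[0,0,-0.002,0],[0,0,-0.001,0],[0,0,0,0],[0,0,0,0]],
])

```text
clock: 25.4
tool_pos: [503.5, 129.8, 43.9]
eef_rot: [0.0, 0.757, 0.654, -0.0]
wrist_force: [-10.0, -1.0, 23.0]
width: -0.001
gripper_force: 11.9
```

Request:
move_arm([
  [[0,0,0.03,0],[0,0,0.04,0],[0.004,-0.04,0.04,0],[0.004,-0.04,0.04,0],[0,-0.045,0.02,0],[0,-0.045,0,0],[0,-0.045,0,0],[0,-0.045,0,0],[0,-0.045,0,0],[0,-0.045,0,0],[0,0,0,0]],
])

```text
clock: 26.5
tool_pos: [509.3, -215.9, 200.6]
eef_rot: [0.002, 0.759, 0.651, -0.0]
wrist_force: [-0.1, 0.3, 1.1]
width: -0.0
gripper_force: 0.0
```

Run:
```python
from h import *
t=get_image("top");s=get_image("side");o=observe();print(o["clock"],o["tool_pos"])
for n,l in(("t",(t,)),("s",(s,)),("ts",(t,s))): print(n,fit(l,PLATE+[0,0,31],[515,209,81.4]))
print(fit((t,s),PLATE,[515,209,81.4,31]))
for d in (16.5,):
  for y in(97,-97):
    a=np.radians(81.4);print(proj(s,[515.2+y*np.cos(a),208.8+y*np.sin(a),50]))
a=cv2.resize(t["img"][180:260,220:320],(400,320),interpolation=2);b=cv2.resize(s["img"][150:220,260:330],(400,400),interpolation=2)
im=np.zeros((400,800,3),np.uint8);im[:320,:400]=a;im[:,400:]=b
cv2.imwrite("pics/c7.png",im[:,:,::-1])
```

```text
26.6 [ 509.11777207 -211.82587591  199.92133373]
t (array([516.57, 210.75,  81.27]), np.float64(-31.33))
s (array([501.92,  80.23,  82.74]), np.float64(-27.38))
ts (array([516.46, 210.68,  81.21]), np.float64(-48.62))
(array([517.52, 211.5 ,  80.79,  22.02]), np.float64(-49.34))
[299.  174.9]
[291.1 199.2]
```

View pics/c7.png

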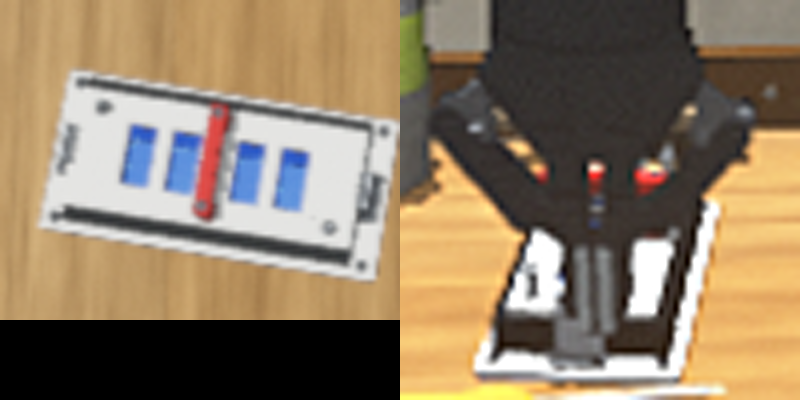

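The top view shows the plate seated with all four windows over the tags. The gripper blocks the side view of the catches, so I'll step aside for a final check.

Request:
move_arm([
  [[-0.02,-0.04,0,0],[-0.02,-0.04,0,0],[-0.02,-0.04,0,0],[-0.02,-0.04,0,0],[-0.03,-0.04,0,0],[-0.03,-0.04,0,0],[-0.03,-0.04,0,0],[-0.03,-0.04,0,0],[-0.03,-0.04,0,0],[0,0,0,0],[0,0,0,0]],
])

```text
clock: 27.7
tool_pos: [279.6, -570.5, 199.5]
eef_rot: [-0.0, 0.757, 0.653, 0.0]
wrist_force: [0.5, 0.6, -0.4]
width: 0.002
gripper_force: 0.0
```

Run:
```python
from h import *
s=get_image("side")
print(fit((s,),PLATE,[515.3,208.8,81.4]) , [ (h,fit((s,),box(80,196,5+h),[515.3,208.8,81.4])) for h in (31,35,43)])
im=s["img"].copy();im=cv2.resize(im[155:215,265:325],(600,600),interpolation=cv2.INTER_CUBIC)
cv2.imwrite("pics/c8.png",im[:,:,::-1])
for n in((28,82),(-28,-82)):
  a=np.radians(81.4)
  for z in(58.5,36): print(n,z,(proj(s,[515.3+n[0]*np.sin(a)+n[1]*np.cos(a),208.8-n[0]*np.cos(a)+n[1]*np.sin(a),z])-[265,155])*10)
for y in(98,-98):
  for z in (31,36,48,50): print(y,z,(proj(s,[515.3+y*np.cos(a),208.8+y*np.sin(a),z])-[265,155])*10)
```

```text
(array([509.62, 224.57,  79.98]), np.float64(-30.11)) [(31, (array([517.23, 207.47,  79.39]), np.float64(-31.2))), (35, (array([517.09, 199.08,  79.7 ]), np.float64(-31.37))), (43, (array([514.34, 221.24,  87.6 ]), np.float64(-32.8)))]
(28, 82) 58.5 [415. 195.]
(28, 82) 36 [416. 255.]
(-28, -82) 58.5 [178. 393.]
(-28, -82) 36 [181. 457.]
98 31 [342. 247.]
98 36 [341. 234.]
98 48 [341. 203.]
98 50 [341. 197.]
-98 31 [262. 498.]
-98 36 [262. 484.]
-98 48 [261. 449.]
-98 50 [261. 443.]
```

View pics/c8.png

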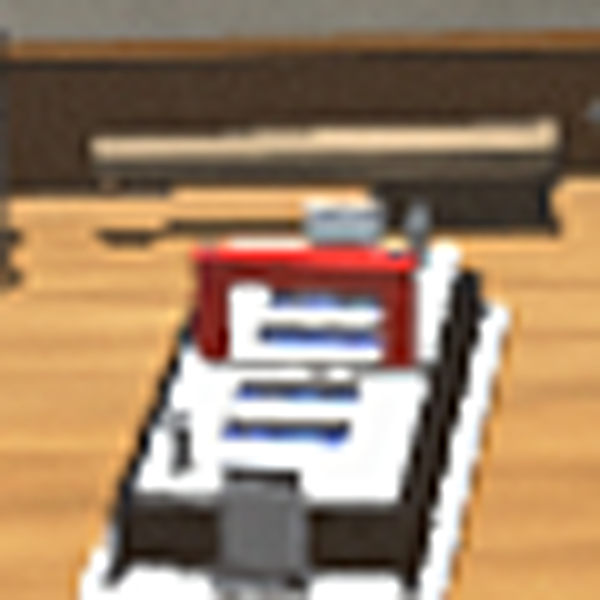

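Both ends look flush and the near catch sits over the plate edge. For end A, the press stopped 0.3 mm higher than at B, so I'll press it once more; there is plenty of time.

Request:
move_arm([
  [[0.03,0.045,0,0],[0.03,0.045,0,0],[0.03,0.045,0,0],[0.03,0.045,0,0],[0.03,0.045,0,0],[0.03,0.045,0,0],[0.02,0.045,0,0],[0.02,0.045,0,0],[0.01,0.045,0,0],[0.01,0.045,0,0],[0.008,0.045,0,0],[0,0.045,0,0],[0,0.045,0,0],[0,0.045,0,0],[0,0.045,0,0],[0,0.045,0,0],[0,0.045,0,0],[0,0.045,0,0],[0,0.045,0,0],[0,0,0,0]],
])

```text
clock: 29.75
tool_pos: [510.7, 270.1, 200.0]
eef_rot: [-0.001, 0.754, 0.657, 0.001]
wrist_force: [-0.1, -0.6, 1.1]
width: 0.002
gripper_force: 0.0
```

Request:
move_arm([
  [[0.008,0.008,0,0],[0.009,0.008,0,0],[0,0,-0.04,0],[0,0,-0.04,0],[0,0,-0.03,0],[0,0,0,0],[0,0,0,0],[0,0,0,0]],
])

```text
clock: 30.55
tool_pos: [532.5, 279.8, 92.3]
eef_rot: [0.001, 0.757, 0.653, 0.002]
wrist_force: [0.2, -0.3, 0.0]
width: 0.004
gripper_force: 0.0
```

Request:
move_arm([
  [[-0.0045,0.0075,0,0],[0,0,-0.02,0],[0,0,-0.016,0],[0,0,0,0],[0,0,0,0]],
])

```text
clock: 31.05
tool_pos: [525.8, 287.2, 53.7]
eef_rot: [-0.0, 0.757, 0.653, -0.0]
wrist_force: [-0.3, -0.2, -0.5]
width: 0.0
gripper_force: 0.0
```

Request:
move_arm([
  [[0.001,0,-0.005,0],[0,0,-0.003,0],[0,0,-0.002,0],[0,0,-0.0015,0],[0,0,-0.001,0],[0,0,0,0],[0,0,0,0]],
])

```text
clock: 31.75
tool_pos: [527.3, 287.1, 44.0]
eef_rot: [-0.0, 0.757, 0.653, -0.001]
wrist_force: [-6.3, -2.9, 12.4]
width: -0.0
gripper_force: 6.4
```

Request:
move_arm([
  [[0,0,-0.0015,0],[0,0,0,0],[0,0,0,0],[0,0,0.03,0],[0,0,0.05,0],[0,0,0.05,0],[-0.002,-0.045,0.02,0],[-0.002,-0.045,0,0],[-0.002,-0.045,0,0],[-0.002,-0.045,0,0],[-0.002,-0.045,0,0],[-0.002,-0.045,0,0],[-0.002,-0.045,0,0],[0,0,0,0],[0,0,0,0],[0,0,0,0]],
])

```text
clock: 33.35
tool_pos: [512.9, -27.1, 189.7]
eef_rot: [-0.0, 0.757, 0.653, 0.0]
wrist_force: [-0.3, -0.9, 0.2]
width: -0.0
gripper_force: 0.0
```

Run:
```python
from h import *
t=get_image("top")
print(fit((t,),PLATE+[0,0,31],[515.3,209,81.4]),observe()["tool_pos"],observe()["clock"]);print(hand_in())
```

```text
(array([516.58, 210.73,  81.27]), np.float64(-31.19)) [512.95401035 -26.72779158 189.64943148] 33.4
the job is handed in; nothing more can be done
None
```

I handed the job in at 33.4 s, with all four tags pressed home and the mask plate flush over both pins. Both ends were pressed to a hard stop and stayed down. I could not read the catches directly, so that they snapped is judged from this and the pictures.

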